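# Tighten the torque-limiting swing clamp on a copper moulding

### The arm

A 6-joint arm with a two-finger parallel gripper is mounted at the origin on the work surface. World frame = base frame: x ahead of the robot, y to its left, z up, the work surface at z = 0. Lengths are in mm, angles in rad, forces in N, time in s.
With the tool pointing down it reaches from about 300 to 775 mm from the base axis. Payload 14.6 kg.
Tool frame: the origin (TCP) lies between the finger pads; the fingertips stand 14 mm ahead of it and the grasp point (between the pads) lies 5 mm behind it (robot.tips_ahead is the distance from the TCP to the fingertips, in mm); y points along the fingers, z is the direction in which the jaws open and shut, and the axes are right-handed (so a half turn about y gives the same grasp; the last joint's range is limited). The gripper opens to 85 mm and grips with 20 to 120 N. Pads are 22 mm wide; open, the fingers measure 114 mm over their backs; the gripper's body (76 mm by 85 mm) begins 54 mm behind the grasp point. The pads swing forward as they close: fully open they stand 13 mm farther back than shut.
Start: joints at [-1.415, 0.3, 1.521, -0, 1.321, -0.067], TCP at [121.522, -536.397, 245.281] pointing down, gripper open.
Joint ranges: [-3.03, 3.03], [-0.79, 2.21], [0.23, 2.52], [-1.04, 4.18], [0, 3.07], [-2.55, 2.55]. Speed limits (rad/s): [2.22, 2.22, 2.57, 3.14, 3.14, 3.14].

### API

Orientations are given as a 3x3 rotation matrix whose columns are the frame's x, y, z axes.
In Python, from station import robot gives the robot as it stands.
- The arm moves only by the shell command python3 -m creep 'ROWS' [FORCE]. ROWS is JSON, a list of rows, each an object with "dr": the turn, a rotation vector about the tool's x, y, z in degrees, a list of three; "slide": the shift along the tool's x, y, z in mm, a list of three; "gripper": the closure, from -1 (fully open) to 1 (shut). A call has 1 to 5 rows; each row is the pose to reach, as a shift and turn from the pose measured when the call began, along the tool's axes at that moment; what a row does not reach only later rows make up. A row lasts 1/12 s, in which the tool goes at most 41.7 mm and 7.16 degrees, less where a joint would pass 70% of its speed; a pose out of reach is approached as far as the arm can. A call with a gripper value outside its range is refused whole. The fingers move at their own pace and stop on an object; FORCE is the grip in N (left out, the last holds). Time passes only in rows, so rows that repeat a pose let the fingers close. It gives the time, the measured TCP pose, the force and the opening at its end, in the units of the state.
- robot.state(): the state, without advancing time (a new reading comes with each control period).
- robot.capture(name): name is "side" or "top" or "wrist"; returns the picture (400x640x3 uint8, red, green, blue); there is no depth.
- robot.camera_params(name): a dict with "mtx" (3x3 intrinsics, pixels), "cam_to_world" (4x4, takes a point from camera to world coordinates). Camera axes: x right, y down, z forward; pixel columns grow to the right and rows downward; lengths in mm; the calibration is good to about 2 mm. A picture is of the moment at which its call begins: read the wrist's pose just before it. camera_params takes no time and is no camera call; for the wrist camera it gives the pose at the moment of the call.
- robot.job_done(): hands the job in, once; it reports no verdict.
Trained networks look in the newest picture that a camera, given by its name, has taken for a name from the list of things; names that differ only in an ending like _2 or _b are one class to them, and where a whole thing is asked for, a point or a joint stands for the part that bears it (a point fixed in the world has none). Each returns a list of dicts, best first, with "confidence" (0 to 1); they miss things now and then, are a little off and sometimes report something else, mostly with a low value. They report only what shows in the picture. A call takes as long as a camera call.
- robot.boxes_of(camera, query): "position" ([column, row] as shares, 0 to 1, of the picture: columns of its width, rows of its height, amid what is visible of it).
- robot.masks_of(camera, query): "pixels" (400x640 bool, what is visible of it) and "position" ([column, row] as shares, 0 to 1, of the picture: columns of its width, rows of its height, amid what is visible of it).
The state is a dict: "time": time; "joint_pos": joint angles; "qvel": joint speeds; "joint_efforts": joint torques, N m; "tool_pos": TCP position; "eef_rot": TCP orientation; "wrist_force": force on the tool from outside, world axes, zero at the start; "ft_torque": the same for the moment, N m; "gripper_width": finger opening in mm.
Only numpy, scipy, OpenCV 4.12 (cv2) and the standard library are available. Lean on these libraries where they do the work, as an engineer would, in place of code of your own. Each camera call takes 0.05 s, during which the arm holds its last target. There are 200 camera calls.

### The job

The copper moulding on the jig has to be clamped before its seam is soldered. Turn the winged knob of the open swing clamp clockwise (seen from above) until its arm is fully home against the copper and the knob's torque clutch slips; let it slip by about 20 degrees, stop there and let go. Leave the other clamp, with the round head, closed as it is.

Things in the scene. Friction and masses are not known exactly. Their poses are not given: they have to be found in the camera images.
- wing_grip (a point): Grip point of the open clamp's black winged knob, on its upright axis, 81 mm above the bench; z up, x along the wing. The wing is a slab 46 long, 12 thick (take it across this), top 16 mm above this point, over a round alloy skirt 42 across, top 25 mm below it. Jig plate 210 x 380 x 12 mm; all on it bar the other clamp's head is under 48 mm. Turn it in place.
- swing_arm (a joint): Angle (rad) of the open clamp's steel arm, under the winged knob; grows clockwise from above. Starts at 0.1 to 0.75; home, its brass nose against the copper, is 1.10, a hard stop. It reaches 58 mm from the axis, turns with the knob (0.04 N m) and stays where left. Turning back takes it off the copper again.
- wing_knob (a joint): Slip (rad) of the winged knob past its arm, growing clockwise from above. 0 at the start, with the wing parallel to the arm, and 0 while the arm turns along. With the arm home the clutch gives at 0.22 N m, slips smoothly at that torque and stays where left: the slip then shows as the angle between wing and arm.
- round_arm (a joint): Angle (rad) of the other swing clamp, 170 to 210 mm along the jig, on either side of the first: 0 is closed on the copper, as it starts; it grows as the arm swings open. Its head is a round black knob 36 mm across, top 93 mm above the bench, without a clutch. Leave it.

How it is judged:
By the outcome, as a careful person would: the job done as asked, in the order asked, and still so for the second after the job is handed in, with the robot touching nothing.
It also fails if it takes over 32 s, if anything falls off the work surface, if the arm or the gripper's body presses on something with over 40 N, if the wrist force passes 120 N, or if a joint passes its speed limit or range.

## Working session

There is one attempt and no reset: what is moved stays moved. The work goes in short steps, Python scripts to look and compute and a shell command to move; the robot and the scene stay as the last step left them, time stands still between calls to the robot, and variables do not carry over. Pictures are saved under pics/ and viewed, about 8 in all and at most 12, crops included, and the job is handed in when it is done.

```bash
mkdir -p pics; cat > h.py <<'E'
import numpy as np, cv2
from station import robot
def ray(cam,u,v,z):
    p=robot.camera_params(cam);K=np.array(p["mtx"]);T=np.array(p["cam_to_world"])
    d=T[:3,:3]@np.linalg.solve(K,[u,v,1]);o=T[:3,3]
    return o+d*(z-o[2])/d[2]
def save(im,n): cv2.imwrite("pics/"+n,im[:,:,::-1])
E
python3 - <<'E'
from h import *
s=robot.state();print(s["time"],s["tool_pos"],np.round(s["eef_rot"],3),s["gripper_width"])
for c in("top","side"):
    im=robot.capture(c);save(im,c+"1.png")
    for q in("wing_grip","round_arm","swing_arm"):
        for b in robot.boxes_of(c,q)[:2]:
            u,v=b["position"][0]*640,b["position"][1]*400
            print(c,q,round(b["confidence"],2),round(u),round(v),ray(c,u,v,90 if q!="swing_arm" else 50).round())
E
```

```text
0.0 [ 121.48749136 -536.18252399  244.70936761] [[-0.975 -0.     0.221]
 [-0.221  0.001 -0.975]
 [-0.    -1.    -0.001]] 85.22762863264789
top wing_grip 0.95 256 201 [541. 135.  90.]
top round_arm 0.89 364 196 [553. -44.  90.]
top swing_arm 0.64 252 206 [537. 147.  50.]
side wing_grip 0.69 286 269 [518. 163.  90.]
side round_arm 0.81 336 215 [523.   9.  90.]
side swing_arm 0.59 284 278 [538. 138.  50.]
```

```bash
python3 - <<'E'
from h import *
im=cv2.imread("pics/top1.png")[110:290,180:440]
cv2.imwrite("pics/top1c.png",cv2.resize(im,None,fx=3,fy=3,interpolation=2))
E
```

```text
(no output)
```

View pics/top1c.png

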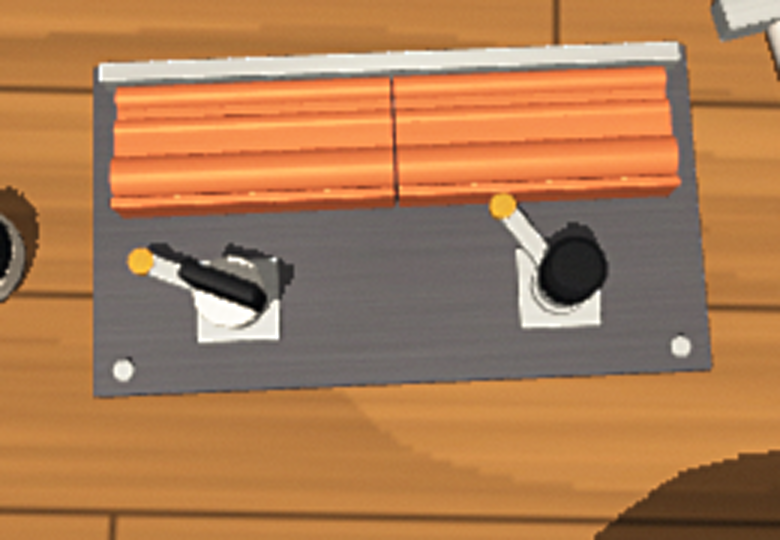

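View pics/side1.png

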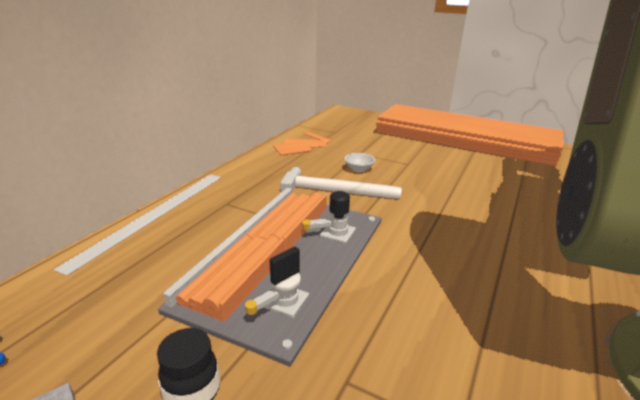

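The top view shows the winged knob at about (254,205), with its arm pointing left and slightly up to the nose at (227,197). The round-headed clamp is at (371,200). The side view agrees, so next I work out the approach.

```bash
cat >> h.py <<'E'
def to(p,zang):
    """tool-axis slide & dr-y(deg, + = clockwise) to put TCP at p, jaw axis z at zang"""
    s=robot.state();R=np.array(s["eef_rot"]);a=np.degrees(np.arctan2(R[1,2],R[0,2]))
    print("t",round(s["time"],2),"tcp",np.round(s["tool_pos"],1),"zang",round(a,1),"slide",np.round(R.T@(np.array(p)-s["tool_pos"]),1),"dry",round(-(zang-a),1),"tilt",np.round(R[:,1],4),"w",round(s["gripper_width"],1),"F",np.round(s["wrist_force"],1),"M",np.round(s["ft_torque"],2),"q6",round(s["joint_pos"][5],2))
E
python3 - <<'E'
from h import *
f=lambda x,y,z:ray("top",180+x/3,110+y/3,z)
a,b=f(182,268,97),f(264,302,97)
n,w=f(140,261,40),f(222,286,97)
print(a,b,(a+b)/2,w,n)
d=a-b;wa=np.degrees(np.arctan2(d[1],d[0]));print("wing",wa)
d=n-(a+b)/2;print("arm",np.degrees(np.arctan2(d[1],d[0])),np.hypot(d[0],d[1]))
r,rn=f(573,270,93),f(502,206,40);d=rn-r;print("round",r,np.degrees(np.arctan2(d[1],d[0])))
c1,c2=f(95,397,12),f(712,370,12);d=c1-c2;print("jig",np.degrees(np.arctan2(d[1],d[0])))
c=(a+b)/2;to([c[0],c[1],200],wa-90)
T=np.array(robot.camera_params("wrist")["cam_to_world"]);s=robot.state()
print(np.array(s["eef_rot"]).T@(T[:3,3]-s["tool_pos"]),np.array(s["eef_rot"]).T@T[:3,:3])
E
```

```text
[541.68170143 158.7758915   97.        ] [523.89017177 113.38895091  97.        ] [532.7859366  136.08242121  97.        ] [532.2085299  136.55972344  97.        ] [554.47239879 194.759783    40.        ]
wing 68.59498586193551
arm 69.71628091486537 62.55665775162564
round [545.66827322 -55.54645754  93.        ] 36.779341889682875
jig 93.60482748280013
t 0.4 tcp [ 121.5 -536.4  245.2] zang -77.2 slide [-549.7   45.3 -564.9] dry -55.8 tilt [-0.e+00  2.e-04 -1.e+00] w 85.5 F [-0.1  0.8  0.6] M [-0.01 -0.08 -0.04] q6 -0.07
[ -82.9924823  -129.20250989   -1.48535001] [[-1.38528183e-03  9.46470372e-01  3.22787726e-01]
 [ 8.45600464e-04 -3.22786811e-01  9.46471320e-01]
 [ 9.99998683e-01  1.58407897e-03 -3.53185081e-04]]
```

```bash
python3 -m creep '[{"dr":[0,0,0],"slide":[-29,2,-29],"gripper":-1},{"dr":[0,0,0],"slide":[-57,4,-58],"gripper":-1},{"dr":[0,0,0],"slide":[-85,7,-88],"gripper":-1},{"dr":[0,0,0],"slide":[-114,9,-117],"gripper":-1},{"dr":[0,0,0],"slide":[-142,12,-146],"gripper":-1}]'
python3 -m creep '[{"dr":[0,0,0],"slide":[-29,2,-29],"gripper":-1},{"dr":[0,0,0],"slide":[-57,4,-58],"gripper":-1},{"dr":[0,0,0],"slide":[-85,7,-88],"gripper":-1},{"dr":[0,0,0],"slide":[-114,9,-117],"gripper":-1},{"dr":[0,0,0],"slide":[-142,12,-146],"gripper":-1}]'
python3 -c 'from h import *;to([532.8,136,200],-21.4)'
```

```text
time: 0.82
tool_pos: [228.3, -360.9, 233.2]
eef_rot: [[-0.975, 0.0, 0.22], [-0.22, -0.0, -0.975], [-0.0, -1.0, 0.0]]
wrist_force: [1.4, -1.3, -0.7]
gripper_width: 85.3
time: 1.23
tool_pos: [335.2, -185.3, 221.6]
eef_rot: [[-0.975, 0.001, 0.22], [-0.22, -0.001, -0.975], [-0.001, -1.0, 0.001]]
wrist_force: [0.5, -0.7, -0.2]
gripper_width: 85.6
t 1.23 tcp [ 335.2 -185.3  221.6] zang -77.3 slide [-263.5   21.5 -270. ] dry -55.9 tilt [ 1.3e-03 -9.0e-04 -1.0e+00] w 85.6 F [ 0.5 -0.7 -0.2] M [ 0.03 -0.02 -0.01] q6 0.75
```

```bash
python3 -m creep '[{"dr":[0,0,0],"slide":[-29,2,-29],"gripper":-1},{"dr":[0,0,0],"slide":[-57,4,-58],"gripper":-1},{"dr":[0,0,0],"slide":[-85,7,-88],"gripper":-1},{"dr":[0,0,0],"slide":[-114,9,-117],"gripper":-1},{"dr":[0,0,0],"slide":[-142,12,-146],"gripper":-1}]'
python3 -m creep '[{"dr":[0,-7,0],"slide":[-29,2,-29],"gripper":-1},{"dr":[0,-14,0],"slide":[-57,4,-58],"gripper":-1},{"dr":[0,-21,0],"slide":[-85,7,-88],"gripper":-1},{"dr":[0,-28,0],"slide":[-114,9,-117],"gripper":-1},{"dr":[0,-35,0],"slide":[-123,10,-126],"gripper":-1}]'
python3 -m creep '[{"dr":[0,-7,0],"slide":[0,0,0],"gripper":-1},{"dr":[0,-14,0],"slide":[0,0,0],"gripper":-1},{"dr":[0,-21,0],"slide":[0,0,0],"gripper":-1},{"dr":[0,-21,0],"slide":[0,0,0],"gripper":-1}]'
python3 - <<'E'
from h import *
to([532.8,136,200],-21.4)
im=robot.capture("wrist");save(im,"w1.png")
m=robot.masks_of("wrist","wing_grip")
for b in m[:2]: print(b["confidence"],np.array(b["position"])*[640,400],b["pixels"].sum())
E
```

```text
time: 1.65
tool_pos: [442.4, -9.5, 209.8]
eef_rot: [[-0.975, 0.002, 0.22], [-0.22, -0.001, -0.975], [-0.002, -1.0, 0.001]]
wrist_force: [0.1, -1.0, 0.3]
gripper_width: 85.2
time: 2.07
tool_pos: [536.0, 144.7, 199.2]
eef_rot: [[-0.666, 0.002, 0.746], [-0.746, -0.0, -0.666], [-0.001, -1.0, 0.002]]
wrist_force: [-1.7, -0.5, 0.5]
gripper_width: 85.6
time: 2.4
tool_pos: [535.9, 144.8, 199.0]
eef_rot: [[-0.348, 0.002, 0.937], [-0.937, -0.0, -0.348], [-0.0, -1.0, 0.002]]
wrist_force: [-0.0, 0.2, 0.0]
gripper_width: 85.3
t 2.4 tcp [535.9 144.8 199. ] zang -20.4 slide [ 9.4 -1.   0.2] dry 1.0 tilt [ 2.e-03 -5.e-04 -1.e+00] w 85.3 F [-0.   0.2  0. ] M [ 0.02 -0.   -0.01] q6 0.55
0.75 [318.016 191.68 ] 2188
```

View pics/w1.png

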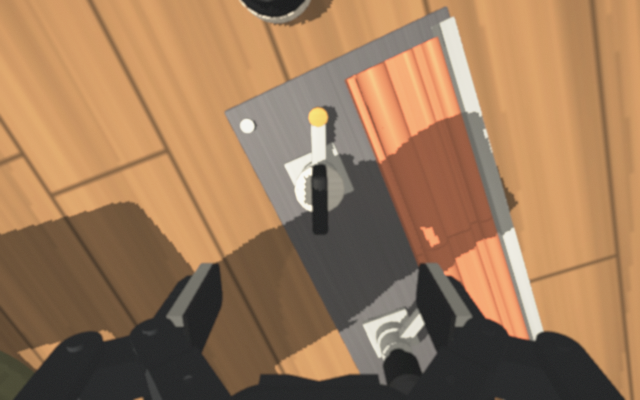

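The wrist view shows the wing upright at column 320, rows about 166–234, with the nose at (318,117). The fingers are symmetric about column 320.

```bash
python3 - <<'E'
from h import *
for u,v,z in((320,234,97),(320,180,97),(320,166,66),(318,117,40),(318,187,56)): print(u,v,z,ray("wrist",u,v,z).round(1))
im=cv2.imread("pics/w1.png")
cv2.imwrite("pics/w1c.png",cv2.resize(im[100:250,260:380],None,fx=4,fy=4,interpolation=2))
E
```

```text
320 234 97 [527.4 122.   97. ]
320 180 97 [542.3 160.9  97. ]
320 166 66 [543.3 163.2  66. ]
318 117 40 [554.4 196.6  40. ]
318 187 56 [534.5 144.7  56. ]
```

View pics/w1c.png

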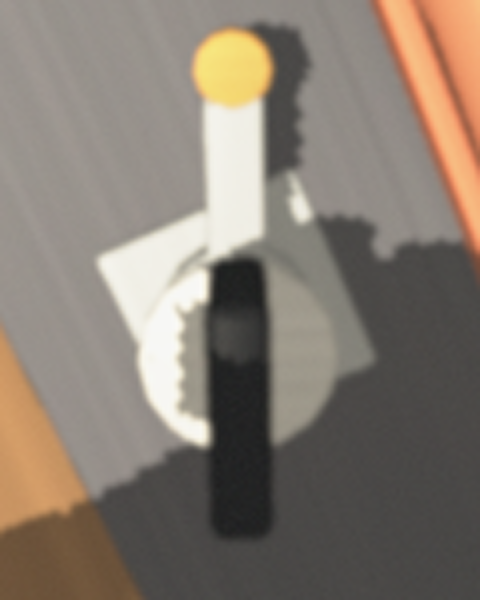

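```bash
python3 -m creep '[{"dr":[0,0.5,0],"slide":[1,17,0],"gripper":-1},{"dr":[0,0.5,0],"slide":[2,34,0],"gripper":-1},{"dr":[0,0.5,0],"slide":[2,51,0],"gripper":-1},{"dr":[0,0.5,0],"slide":[2,65,0],"gripper":-1},{"dr":[0,0.5,0],"slide":[2,65,0],"gripper":-1}]'
python3 - <<'E'
from h import *
to([535,143,76],-21)
im=robot.capture("wrist");save(im,"w2.png")
for u,v,z in((320,200,97),(320,250,97),(340,200,97)): print(u,v,z,ray("wrist",u,v,z).round(1))
E
```

```text
time: 2.92
tool_pos: [534.2, 142.4, 131.6]
eef_rot: [[-0.371, -0.002, 0.929], [-0.929, -0.001, -0.371], [0.002, -1.0, -0.001]]
wrist_force: [-0.8, -0.6, -0.1]
gripper_width: 85.7
t 2.92 tcp [534.2 142.4 131.6] zang -21.8 slide [-1.  55.6  0.6] dry -0.8 tilt [-0.0018 -0.0012 -1.    ] w 85.7 F [-0.8 -0.6 -0.1] M [-0.05  0.   -0.01] q6 0.57
320 200 97 [544.1 166.6  97. ]
320 250 97 [533.5 139.9  97. ]
340 200 97 [553.6 162.8  97. ]
```

View pics/w2.png

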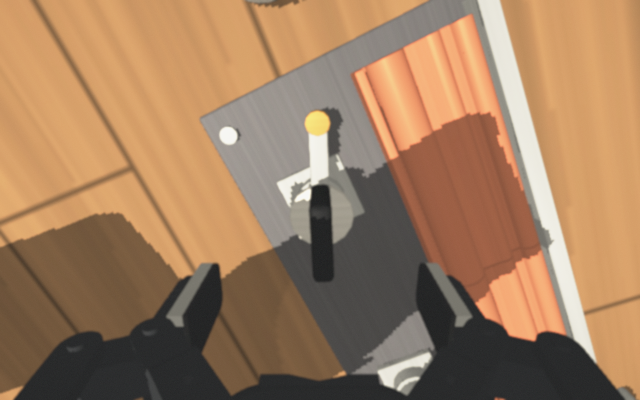

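The wing now runs from (320,206) to (323,281), which puts its centre near (535,143.5), midway between the fingers. I descend and close on it.

```bash
python3 -m creep '[{"dr":[0,-0.5,0],"slide":[-1,14,0.5],"gripper":-1},{"dr":[0,-0.8,0],"slide":[-1,28,0.5],"gripper":-1},{"dr":[0,-0.8,0],"slide":[-1,42,0.5],"gripper":-1},{"dr":[0,-0.8,0],"slide":[-1,54,0.6],"gripper":-1},{"dr":[0,-0.8,0],"slide":[-1,54,0.6],"gripper":-1}]'
python3 -m creep '[{"dr":[0,0,0],"slide":[0,0,0],"gripper":0},{"dr":[0,0,0],"slide":[0,0,0],"gripper":0.4},{"dr":[0,0,0],"slide":[0,0,0],"gripper":1},{"dr":[0,0,0],"slide":[0,0,0],"gripper":1},{"dr":[0,0,0],"slide":[0,0,0],"gripper":1}]' 40
python3 -m creep '[{"dr":[0,0,0],"slide":[0,0,0],"gripper":1},{"dr":[0,0,0],"slide":[0,0,0],"gripper":1},{"dr":[0,0,0],"slide":[0,0,0],"gripper":1},{"dr":[0,0,0],"slide":[0,0,0],"gripper":1},{"dr":[0,0,0],"slide":[0,0,0],"gripper":1}]' 40
python3 -c 'from h import *;to([535,143,78],-21)'
```

```text
time: 3.38
tool_pos: [535.2, 143.0, 78.0]
eef_rot: [[-0.358, -0.002, 0.934], [-0.934, -0.001, -0.358], [0.002, -1.0, -0.001]]
wrist_force: [-0.1, -0.3, -0.2]
gripper_width: 85.4
time: 3.8
tool_pos: [535.5, 143.1, 78.6]
eef_rot: [[-0.359, -0.001, 0.933], [-0.933, -0.001, -0.359], [0.001, -1.0, -0.001]]
wrist_force: [-0.8, -0.4, 0.7]
gripper_width: 25.6
time: 4.22
tool_pos: [535.8, 142.9, 78.9]
eef_rot: [[-0.359, -0.0, 0.933], [-0.933, -0.001, -0.359], [0.001, -1.0, 0.0]]
wrist_force: [1.6, -2.6, 3.6]
gripper_width: 11.4
t 4.22 tcp [535.8 142.9  78.9] zang -21.0 slide [ 0.2  0.9 -0.7] dry -0.0 tilt [-3.0e-04 -1.2e-03 -1.0e+00] w 11.4 F [ 1.6 -2.6  3.6] M [-0.58 -0.35 -0.02] q6 0.56
```

```bash
for i in 1; do python3 -m creep '[{"dr":[0,3,0],"slide":[0,0,0],"gripper":1},{"dr":[0,6,0],"slide":[0,0,0],"gripper":1},{"dr":[0,9,0],"slide":[0,0,0],"gripper":1},{"dr":[0,12,0],"slide":[0,0,0],"gripper":1},{"dr":[0,15,0],"slide":[0,0,0],"gripper":1}]'; done | tail -2
python3 -c 'from h import *;to([535.8,142.9,78.9],-21)'
python3 -m creep '[{"dr":[0,3,0],"slide":[0,0,0],"gripper":1},{"dr":[0,6,0],"slide":[0,0,0],"gripper":1},{"dr":[0,9,0],"slide":[0,0,0],"gripper":1},{"dr":[0,12,0],"slide":[0,0,0],"gripper":1},{"dr":[0,12,0],"slide":[0,0,0],"gripper":1}]'|tail -2
python3 - <<'E'
from h import *
to([535.8,142.9,78.9],-21)
im=robot.capture("wrist");save(im,"w3.png")
E
```

```text
wrist_force: [4.8, -3.9, -1.1]
gripper_width: 11.0
t 4.63 tcp [536.2 142.7  79. ] zang -36.2 slide [ 0.1  0.1 -0.4] dry -15.2 tilt [ 6.0e-04 -1.4e-03 -1.0e+00] w 11.0 F [ 4.8 -3.9 -1.1] M [-0.68 -0.81  0.07] q6 0.83
wrist_force: [4.1, -3.2, -0.4]
gripper_width: 11.1
t 5.05 tcp [536.5 142.4  78.9] zang -48.4 slide [ 0.2  0.  -0.8] dry -27.4 tilt [ 0.0013 -0.0017 -1.    ] w 11.1 F [ 4.1 -3.2 -0.4] M [-0.63 -0.64 -0.02] q6 1.04
```

View pics/w3.png

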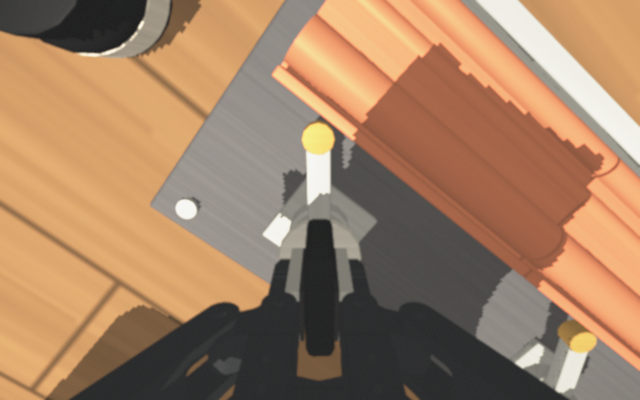

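The arm follows the wing, with the nose at (318,138) closing on the copper edge. From here I use small steps and track the nose angle against the wing.

```bash
cat >> h.py <<'E'
def nose(name=None,c=(535.8,143)):
    s=robot.state();R=np.array(s["eef_rot"]);w=np.degrees(np.arctan2(R[1,2],R[0,2]))+90
    P=robot.camera_params("wrist");im=robot.capture("wrist")
    if name: save(im,name)
    h=cv2.cvtColor(im,cv2.COLOR_RGB2HSV);m=((h[...,0]>17)&(h[...,0]<30)&(h[...,1]>150)&(h[...,2]>120)).astype(np.uint8)
    m[220:]=0;m[:, :200]=0;m[:,440:]=0
    n,l,st,ce=cv2.connectedComponentsWithStats(m);i=1+np.argmax(st[1:,4]);u,v=ce[i]
    p=ray("wrist",u,v,40);a=np.degrees(np.arctan2(p[1]-c[1],p[0]-c[0]))
    print("nose px",ce[i].round(1),st[i,4],"wing",round(w,1),"arm",round(a,1),"arm-wing",round(a-w,1),"r",round(np.hypot(p[1]-c[1],p[0]-c[0]),1),"Mz",round(s["ft_torque"][2],3),"t",round(s["time"],2))
E
python3 -c 'from h import *;nose()'
for i in 1 2; do :; done
python3 -m creep '[{"dr":[0,2,0],"slide":[0,0,0],"gripper":1},{"dr":[0,4,0],"slide":[0,0,0],"gripper":1},{"dr":[0,4,0],"slide":[0,0,0],"gripper":1}]'|tail -1;python3 -c 'from h import *;nose()'
python3 -m creep '[{"dr":[0,2,0],"slide":[0,0,0],"gripper":1},{"dr":[0,4,0],"slide":[0,0,0],"gripper":1},{"dr":[0,4,0],"slide":[0,0,0],"gripper":1}]'|tail -1;python3 -c 'from h import *;nose()'
python3 -m creep '[{"dr":[0,2,0],"slide":[0,0,0],"gripper":1},{"dr":[0,4,0],"slide":[0,0,0],"gripper":1},{"dr":[0,4,0],"slide":[0,0,0],"gripper":1}]'|tail -1;python3 -c 'from h import *;nose();to([535.8,143,78.9],-61)'
```

```text
nose px [321.5 123. ] 2 wing 41.8 arm 41.1 arm-wing -0.7 r 63.9 Mz -0.009 t 5.1
gripper_width: 11.6
gripper_width: 11.8
nose px [300. 125.] 1 wing 33.8 arm 42.4 arm-wing 8.6 r 63.6 Mz 0.015 t 5.7
gripper_width: 11.1
nose px [314. 135.] 1 wing 29.9 arm 32.5 arm-wing 2.6 r 58.1 Mz 0.057 t 6.0
t 6.05 tcp [536.8 142.1  79. ] zang -60.0 slide [ 0.4  0.1 -1.2] dry 1.0 tilt [ 0.002 -0.002 -1.   ] w 11.1 F [ 2.9 -3.4  0.2] M [-0.6  -0.44 -0.06] q6 1.24Traceback (most recent call last):
  File "<string>", line 1, in <module>
    from h import *;nose()
                    ~~~~^^
  File "h.py", line 18, in nose
    n,l,st,ce=cv2.connectedComponentsWithStats(m);i=1+np.argmax(st[1:,4]);u,v=ce[i]
                                                      ~~~~~~~~~^^^^^^^^^^
    return _wrapfunc(a, 'argmax', axis=axis, out=out, **kwds)
    return bound(*args, **kwds)
ValueError: attempt to get argmax of an empty sequence
```

Thresholds are off; calibrate them from w3.png.

```bash
python3 - <<'E'
from h import *
im=cv2.imread("pics/w3.png");h=cv2.cvtColor(im,cv2.COLOR_BGR2HSV)
for p in((318,138),(310,132),(325,145),(318,128),(300,70),(345,110),(400,120),(110,100)): print(p,h[p[1],p[0]],im[p[1],p[0],::-1])
save(robot.capture("wrist"),"w4.png")
im=cv2.imread("pics/w4.png");cv2.imwrite("pics/w4c.png",cv2.resize(im[80:260,220:440],None,fx=3,fy=3,interpolation=2))
E
```

```text
(318, 138) [ 26 120 247] [247 232 131]
(310, 132) [ 28 113 247] [247 239 138]
(325, 145) [ 25 128 246] [246 225 123]
(318, 128) [ 26 120 247] [247 233 131]
(300, 70) [ 10 140 236] [236 151 106]
(345, 110) [  9 144 189] [189 114  82]
(400, 120) [  9 140 166] [166 102  75]
(110, 100) [ 14 130 212] [212 156 104]
```

View pics/w4c.png

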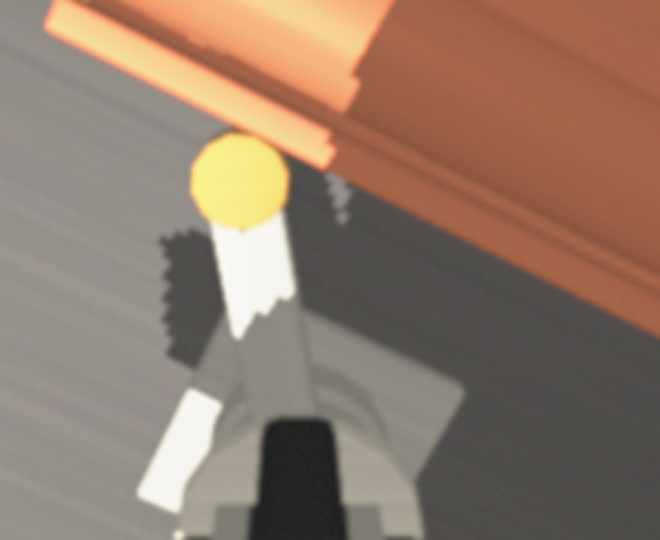

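The nose is now on the copper and the arm lags the wing, so the clutch is slipping. Next I measure by how much.

```bash
cat >> h.py <<'E'
def npx(im):
    h=cv2.cvtColor(im,cv2.COLOR_RGB2HSV);m=((h[...,0]>21)&(h[...,0]<33)&(h[...,1]>80)&(h[...,2]>110)).astype(np.uint8)
    m[240:]=0;m[:,:180]=0;m[:,460:]=0
    n,l,st,ce=cv2.connectedComponentsWithStats(m);i=1+np.argmax(st[1:,4]);return ce[i],st[i,4]
def rel(im):
    s=robot.state();R=np.array(s["eef_rot"]);w=np.degrees(np.arctan2(R[1,2],R[0,2]))+90
    (u,v),k=npx(im);d=ray("wrist",u,v,40)-s["tool_pos"]
    a=np.degrees(np.arctan2(d[1],d[0]));print("px",round(u,1),round(v,1),k,"wing",round(w,1),"arm",round(a,1),"arm-wing",round(a-w,2),"Mz",round(s["ft_torque"][2],3),"t",round(s["time"],2))
E
python3 - <<'E'
from h import *
for n in("w3","w4"): rel(cv2.imread(f"pics/{n}.png")[:,:,::-1].copy())
E
```

```text
px 317.3 138.7 730 wing 30.0 arm 32.3 arm-wing 2.24 Mz -0.056 t 6.1
px 299.1 140.3 732 wing 30.0 arm 41.4 arm-wing 11.43 Mz -0.056 t 6.1
```

Slip so far is about 9.2° (arm minus wing 11.4° against a 2.2° baseline), so I need roughly 11° more.

```bash
python3 -m creep '[{"dr":[0,2,0],"slide":[0,0,0],"gripper":1},{"dr":[0,4,0],"slide":[0,0,0],"gripper":1},{"dr":[0,6,0],"slide":[0,0,0],"gripper":1},{"dr":[0,6,0],"slide":[0,0,0],"gripper":1}]'|tail -1
python3 -c 'from h import *;rel(robot.capture("wrist"));to([535.8,143,78.9],-61)'
```

```text
gripper_width: 11.5
px 287.0 142.9 741 wing 24.1 arm 41.8 arm-wing 17.74 Mz -0.016 t 6.48
t 6.48 tcp [536.9 142.   78.9] zang -65.9 slide [ 0.5  0.  -1.4] dry -4.9 tilt [ 0.0021 -0.0022 -1.    ] w 11.5 F [ 3.8 -4.5  0.4] M [-0.71 -0.46 -0.02] q6 1.35
```

```bash
python3 -m creep '[{"dr":[0,2,0],"slide":[0,0,0],"gripper":1},{"dr":[0,4,0],"slide":[0,0,0],"gripper":1},{"dr":[0,4.5,0],"slide":[0,0,0],"gripper":1},{"dr":[0,4.5,0],"slide":[0,0,0],"gripper":1}]'|tail -1
python3 -c 'from h import *;im=robot.capture("wrist");rel(im);save(im,"w5.png")'
```

```text
gripper_width: 11.0
px 278.5 145.6 734 wing 19.7 arm 42.0 arm-wing 22.32 Mz 0.141 t 6.87
```

Slip is about 20.1° with the arm steady at 42°. I release and lift.

```bash
python3 -m creep '[{"dr":[0,0,0],"slide":[0,0,0],"gripper":0.7},{"dr":[0,0,0],"slide":[0,0,0],"gripper":0.4},{"dr":[0,0,0],"slide":[0,0,0],"gripper":0},{"dr":[0,0,0],"slide":[0,0,0],"gripper":-0.5},{"dr":[0,0,0],"slide":[0,0,0],"gripper":-1}]'
python3 -m creep '[{"dr":[0,0,0],"slide":[0,0,0],"gripper":-1},{"dr":[0,0,0],"slide":[0,0,0],"gripper":-1},{"dr":[0,0,0],"slide":[0,-5,0],"gripper":-1},{"dr":[0,0,0],"slide":[0,-15,0],"gripper":-1},{"dr":[0,0,0],"slide":[0,-30,0],"gripper":-1}]'
python3 -m creep '[{"dr":[0,0,0],"slide":[0,-25,0],"gripper":-1},{"dr":[0,0,0],"slide":[0,-50,0],"gripper":-1},{"dr":[0,0,0],"slide":[0,-75,0],"gripper":-1},{"dr":[0,0,0],"slide":[0,-90,0],"gripper":-1},{"dr":[0,0,0],"slide":[0,-90,0],"gripper":-1}]'
python3 - <<'E'
from h import *
im=robot.capture("wrist");rel(im);save(im,"w6.png")
cv2.imwrite("pics/w6c.png",cv2.resize(im[60:400,160:480,::-1],None,fx=1.75,fy=1.75,interpolation=2))
E
```

```text
time: 7.28
tool_pos: [536.8, 142.0, 78.9]
eef_rot: [[-0.941, 0.002, 0.337], [-0.337, -0.002, -0.941], [-0.001, -1.0, 0.003]]
wrist_force: [-0.3, 0.4, -0.2]
gripper_width: 60.5
time: 7.7
tool_pos: [536.3, 141.9, 109.1]
eef_rot: [[-0.941, 0.0, 0.337], [-0.337, -0.003, -0.941], [0.001, -1.0, 0.003]]
wrist_force: [0.1, -0.8, 0.5]
gripper_width: 85.0
time: 8.12
tool_pos: [537.4, 142.4, 203.7]
eef_rot: [[-0.941, 0.007, 0.337], [-0.337, -0.001, -0.941], [-0.006, -1.0, 0.003]]
wrist_force: [0.7, -0.3, 0.8]
gripper_width: 85.3Traceback (most recent call last):
  File "<stdin>", line 2, in <module>
  File "h.py", line 27, in rel
    (u,v),k=npx(im);d=ray("wrist",u,v,40)-s["tool_pos"]
            ~~~^^^^
  File "h.py", line 24, in npx
    n,l,st,ce=cv2.connectedComponentsWithStats(m);i=1+np.argmax(st[1:,4]);return ce[i],st[i,4]
                                                      ~~~~~~~~~^^^^^^^^^^
    return _wrapfunc(a, 'argmax', axis=axis, out=out, **kwds)
    return bound(*args, **kwds)
ValueError: attempt to get argmax of an empty sequence
```

```bash
python3 - <<'E'
from h import *
im=robot.capture("wrist");save(im,"w6.png")
cv2.imwrite("pics/w6c.png",cv2.resize(im[100:270,220:420,::-1],None,fx=3.5,fy=3.5,interpolation=2))
t=robot.capture("top");save(t,"top2.png")
E
```

```text
(no output)
```

View pics/w6c.png

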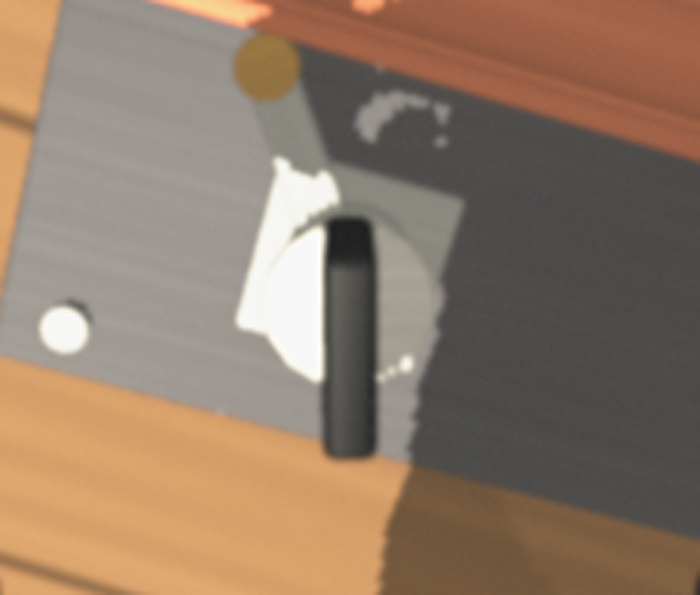

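The wing is upright at column 320, the nose is at the copper edge at pixel (296,119), and the arm is clearly angled to the wing. I check the angle numerically and look at the top view.

```bash
python3 - <<'E'
from h import *
a=ray("wrist",319.7,175.7,97);b=ray("wrist",319.7,230.9,97);n=ray("wrist",296.3,119.4,40);s=ray("wrist",321,183.5,56)
g=lambda d:np.degrees(np.arctan2(d[1],d[0])).round(1)
c=(a+b)/2
print("wing",g(a-b),c,"skirt",s,"nose",n,"arm",g(n-c),g(n-s),g(n-[535.3,143,0]))
im=cv2.imread("pics/top2.png")[110:290,180:440];cv2.imwrite("pics/top2c.png",cv2.resize(im,None,fx=3,fy=3,interpolation=2))
print(robot.state()["time"])
E
```

```text
wing 19.8 [534.02280059 142.14040889  97.        ] skirt [537.32110079 142.00729933  56.        ] nose [577.89356196 178.27445305  40.        ] arm 39.5 41.8 39.6
8.2667
```

View pics/top2c.png

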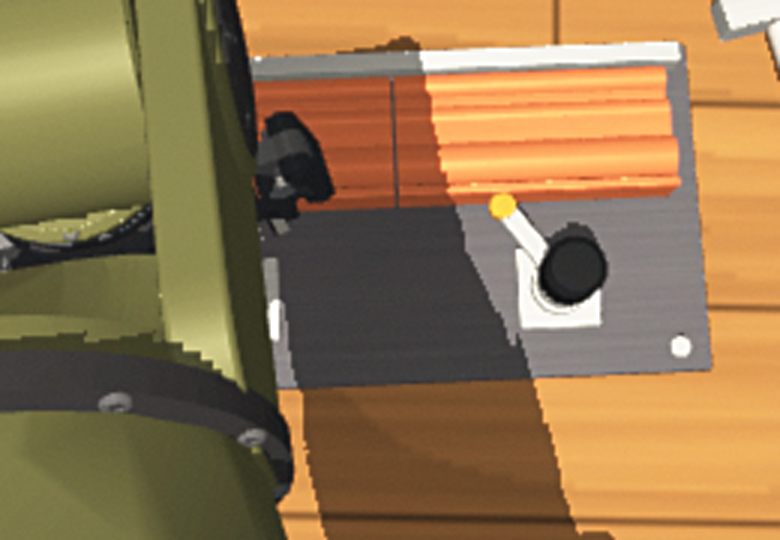

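The arm is at 39.6° and the wing at 19.8°, which makes the slip about 20°. The round clamp is unchanged, with its nose at (502,206) and head at (573,270) as before, and the gripper is clear.

```bash
python3 -c 'from h import *;print(robot.job_done())'
```

```text
the job is handed in; nothing more can be done
None
```

The open clamp is now closed on the copper, its clutch has slipped about 20°, and the job is handed in. It took about 8.3 s on the robot's clock.

- **What I did:** I gripped the wing across its 12 mm thickness and turned it about 50° clockwise. The arm came home after roughly 30°, and the clutch slipped for the rest. Then I let go and lifted 125 mm clear.
- **Arm home:** once the nose met the copper, the measured arm angle stayed at 41.4–42.0° while the wing turned on another 10°. The arm therefore stopped against the copper and the clutch slipped.
- **Slip:** it measured 20.1° before release. After release the wing was at 19.8° and the arm at 39.6°, so about 19.8°. Depending on where I put the knob's axis, that last figure could read 22°.
- **Round-headed clamp:** it looks the same in the top view before and after.
- **What failed or disagreed:**
  - The wrist torque reading was too noisy to confirm the 0.22 N m clutch torque, so the evidence for slip is from the cameras only.
  - My nose detector failed twice, once on its colour limits and once because the nose was in shadow, so I read the last nose position off the picture by eye.
  - The top camera put the knob about 7 mm away from where the wrist camera did. I used the wrist camera's position, and the grip was good.

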